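# Count to the third gap of the kiln-prop rack and push the prop in

### The arm

A 6-joint arm with a two-finger parallel gripper is mounted at the origin on a cart in front of the work surface, level with it; the furniture and walls round the work are solid. World frame = base frame: x ahead of the robot, y to its left, z up, the work surface at z = 0. Lengths are in mm, angles in degrees, forces in N, time in s.
With the tool pointing down it reaches from about 275 to 775 mm from the base axis. Payload 14.6 kg.
Tool frame: the origin (TCP) lies between the finger pads; the fingertips stand 11 mm ahead of it and the grasp point (between the pads) lies 8 mm behind it; z points along the fingers, y is the line along which they close (so a half turn about z gives the same grasp; the last joint's range is limited). The gripper opens to 85 mm and grips with 20 to 120 N. Pads are 22 mm wide; open, the fingers measure 114 mm over their backs; the gripper's body (76 mm by 85 mm) begins 54 mm behind the grasp point. The pads swing forward as they close: fully open they stand 13 mm farther back than shut.
Start: joints at [-76.049, 15.075, -2.767, 72.158, 0, 81.102], TCP at [203.858, -483.808, 242.278] pointing down, gripper open.
Joint ranges: [-151.79, 151.79], [-50.71, 97.33], [-67.44, 78.34], [-121.81, 120.89], [-77.56, 73.72], [-180, 180]. Speed limits (degrees/s): [108.29, 108.29, 147.25, 159.86, 180, 180].

### API

Orientations are given as a 3x3 rotation matrix whose columns are the frame's x, y, z axes.
In Python, from rig import manip, kinematics, vision, ticket gives the robot as it stands. The module is installed in compiled form; this text tells all that it offers. Calls block until the motion is done:
- manip.reach(position, orientation): joint-space move of the TCP to a pose.
- manip.line_to(position, rot=None, feed=150): straight line of the TCP; rot=None keeps the orientation; feed is the mean speed in mm/s.
- manip.move_joints(angles): joint-space move.
- manip.release() and manip.gripper_close(grasp_force=None): open the fingers fully, or close them until they stop; grasp_force is the grip in N (None keeps the last).
- manip.dwell(seconds).
- kinematics.ik(position, orientation): joint angles nearest the present ones, or None.
- vision.grab_frame(name): name is "side" or "top" or "wrist"; returns the picture (384x512x3 uint8, red, green, blue); there is no depth.
- vision.get_calibration(name): a dict with "camera_matrix" (3x3 intrinsics, pixels), "k1" (the pictures are not rectified: a ray, as slopes to the right and down, at radius r is drawn at 1 + k1 r^2 times it, then the intrinsics apply), "R" (3x3) and "t" (3): a world point X has camera coordinates R X + t; the wrist camera has in their place "T_tool_cam" (4x4, takes a point from camera to tool coordinates, whose origin is the TCP and whose axes are the flange's). Camera axes: x right, y down, z forward; pixel columns grow to the right and rows downward; lengths in mm; the calibration is good to about 2 mm. A picture is of the moment at which its call begins: read the wrist's pose just before it. get_calibration takes no time and is no camera call.
A pose or a line that the arm cannot do raises manip.MotionError and nothing moves.
- ticket.finish_job(): hands the job in; it is judged then, once.
Readings, each from a call of its own:
- manip.read_time_s(): time.
- manip.read_qpos(): joint angles.
- manip.read_qvel(): joint speeds.
- manip.read_effort(): joint torques, N m.
- manip.read_tool_pos(): TCP position.
- manip.read_eef_rot(): TCP orientation.
- manip.read_force(): force on the tool from outside, world axes, zero at the start.
- manip.read_ft_torque(): the same for the moment, N m.
- manip.read_opening(): opening from 0.0 (shut) to 1.0 (fully open).
- manip.read_grip_force(): force on a finger pad.
Only numpy, scipy, OpenCV 4.12 (cv2) and the standard library are available. Lean on these libraries where they do the work, as an engineer would, in place of code of your own. Each camera call takes 0.05 s, during which the arm holds its last target. There are 200 camera calls.

### The job

Starting at the end of the rack with the taller post, run a fingertip of the closed gripper along the tops of the dividers to count the gaps (filled ones count too), touching the first, second and third divider in turn; the third gap lies just beyond the third. Only then push the long kiln prop lying in front of the rack along the table into that third gap, end first and fully home against the back rail, and move clear. Never lift or tip it, and leave everything else where it stands.

Things in the scene. Friction and masses are not known exactly. Their poses are not given: they have to be found in the camera images.
- rack: fixed wooden comb rack: back rail (front face x = 46 mm, 14 thick, 40 high) with 7 dividers, 10 thick, at y = 144, 96, 48, 0, -48, -96, -144 mm; between them 6 gaps, 38 wide, 46 deep, centres y = 120, 72, 24, -24, -72, -120 mm, open to the front and top, floored by the table. Origin on the table, mid-length, on the line of the divider noses; +x into the gaps, +y left. Slightly turned
- tall_post: the taller of the rack's two round end posts (75 mm high, 18 thick, knob on top; the other is a plain 42 mm), fixed at the left or right end of the back rail, 53 mm behind the nose line and 160 mm from the rack's middle; it marks the end to count from. Origin at its foot
- prop: loose long kiln prop: pale square bar with a bore from end to end, 64 x 30 x 30 mm, about 0.12 kg, lying a little skew on the table in front of the rack. Origin at the middle of its underside, x along its length. Home: inner end on the back rail, origin 14 mm behind the nose line, outer end 18 mm out of the gap
- divider_a: wooden divider of the rack, 46 mm long, 10 mm thick, top rounded at 40 mm above the table; number 1 of 7 from the left end. Origin at its foot, at the nose (front end); +x runs back along it, +y to the rack's left
- divider_b: wooden divider of the rack, 46 mm long, 10 mm thick, top rounded at 40 mm above the table; number 2 of 7 from the left end. Origin at its foot, at the nose (front end); +x runs back along it, +y to the rack's left
- divider_c: wooden divider of the rack, 46 mm long, 10 mm thick, top rounded at 40 mm above the table; number 3 of 7 from the left end. Origin at its foot, at the nose (front end); +x runs back along it, +y to the rack's left
- divider_e: wooden divider of the rack, 46 mm long, 10 mm thick, top rounded at 40 mm above the table; number 5 of 7 from the left end. Origin at its foot, at the nose (front end); +x runs back along it, +y to the rack's left
- divider_f: wooden divider of the rack, 46 mm long, 10 mm thick, top rounded at 40 mm above the table; number 6 of 7 from the left end. Origin at its foot, at the nose (front end); +x runs back along it, +y to the rack's left
- divider_g: wooden divider of the rack, 46 mm long, 10 mm thick, top rounded at 40 mm above the table; number 7 of 7 from the left end. Origin at its foot, at the nose (front end); +x runs back along it, +y to the rack's left
- short_prop1: bystander: loose short kiln prop, 40 x 30 x 30 mm, already in the first gap from the left; origin at the middle of its underside
- short_prop2: bystander: loose short kiln prop, 40 x 30 x 30 mm, already in the fifth gap from the left; origin at the middle of its underside
- stamp: bystander: loose white plaster stamp, waisted, 31 mm thick, 53 mm high, standing to the left of the work; origin under it
- cutter_a: bystander: loose tin cutter, pear-shaped ring 46 x 70 x 26 mm, to the right of the work; origin under it
- glaze_jar: bystander: loose closed glaze jar, 56 mm thick, 70 mm high, to the left of the rack; origin under it

How it is judged (in metres and radians):
On the way, in this order (a step that is already met when the one before it is completed fails the run):
1. a fingertip touches the first divider from the tall post, the prop still where it stood (distance of prop from where it was at the start of the episode below 0.012 m and ((y of tall_post in the frame of rack above 0 m and contact force between the fingers and divider_a above 0.3 N) or (not (y of tall_post in the frame of rack above 0 m) and contact force between the fingers and divider_g above 0.3 N))), for 0.04 s.
2. then the second divider, the prop still where it stood (distance of prop from where it was at the start of the episode below 0.012 m and ((y of tall_post in the frame of rack above 0 m and contact force between the fingers and divider_b above 0.3 N) or (not (y of tall_post in the frame of rack above 0 m) and contact force between the fingers and divider_f above 0.3 N))), for 0.04 s.
3. then the third divider, the prop still where it stood (distance of prop from where it was at the start of the episode below 0.012 m and ((y of tall_post in the frame of rack above 0 m and contact force between the fingers and divider_c above 0.3 N) or (not (y of tall_post in the frame of rack above 0 m) and contact force between the fingers and divider_e above 0.3 N))), for 0.04 s.
4. the prop is pushed home in the third gap (x of prop in the frame of rack above 0.007 m and z of prop in the frame of rack below 0.006 m and angle between the x axis of prop and the x axis of rack, either way round below 0.2 rad and angle between prop's own z axis and vertical below 0.15 rad and ((y of tall_post in the frame of rack above 0 m and y of prop in the frame of rack between 0.015 and 0.033 m) or (not (y of tall_post in the frame of rack above 0 m) and y of prop in the frame of rack between -0.033 and -0.015 m))), for 0.2 s.
At the end, for the whole second after the job is handed in: The long prop lies flat on the table in the third gap from the tall post (within 9 mm of the gap's centre line, within 0.2 rad of its direction), its inner end within 7 mm of the back rail, at rest; the short props, stamp, cutter and jar are within 15 mm of where they stood (all of step 4 and linear speed of prop below 0.01 m/s and distance of each of short_prop1, short_prop2, stamp, cutter_a, glaze_jar from where it was at the start of the episode below 0.015 m); the robot touches nothing.
It fails at once if the prop is lifted off the table (height (world z) of prop above 0.006 m).
It fails at once if the prop is tipped over (angle between prop's own z axis and vertical above 0.4 rad).
It fails at once if another thing is moved more than 25 mm (distance of any of short_prop1, short_prop2, stamp, cutter_a, glaze_jar from where it was at the start of the episode above 0.025 m).
It also fails if it takes over 72 s, if anything falls off the work surface, if the arm or the gripper's body presses on something with over 40 N, if the wrist force passes 120 N, or if a joint passes its speed limit or range.

## Working session

There is one attempt and no reset: what is moved stays moved. The work goes in short steps, each a Python script; the robot and the scene stay as the last script left them, time stands still between calls to the robot, and variables do not carry over. Pictures are saved under pics/ and viewed, at most 10 in all, crops included, and the job is handed in when it is done.

```bash
mkdir -p pics
cat > h.py <<'E'
import numpy as np, cv2
from rig import manip, kinematics, vision, ticket
def save(name,fn):
    im=vision.grab_frame(name); cv2.imwrite('pics/'+fn,im[:,:,::-1]); return im
def ray(c,px):
    K=np.array(c['camera_matrix']);k=c['k1']
    px=np.atleast_2d(np.float64(px))
    d=cv2.undistortPoints(px[:,None],K,np.array([k,0,0,0.]))[:,0]
    d=np.c_[d,np.ones(len(d))]; R=np.array(c['R']);t=np.array(c['t']).ravel()
    return -R.T@t, d@R
def onplane(c,px,z):
    o,d=ray(c,px); return o+d*((z-o[2])/d[:,2])[:,None]
E
python3 - <<'E'
from h import *
for n in('top','side'):
    im=save(n,n+'0.png'); c=vision.get_calibration(n); print(n,c, onplane(c,[[0,0],[511,0],[511,383],[0,383]],0).round())
print(manip.read_time_s())
E
```

```text
top {'camera_matrix': array([[384.30772268,   0.        , 250.90974515],
       [  0.        , 384.30772268, 187.52744945],
       [  0.        ,   0.        ,   1.        ]]), 'k1': -0.08135305976467257, 'R': array([[-0.00667345, -0.99997329,  0.00298076],
       [-0.98925202,  0.00616643, -0.14609041],
       [ 0.14606813, -0.00392365, -0.98926675]]), 't': array([ 150.17321755,  519.3601471 , 1019.60701434])} [[1153.  966.    0.]
 [1148. -719.    0.]
 [ -39. -587.    0.]
 [ -26.  856.    0.]]
side {'camera_matrix': array([[448.84259268,   0.        , 266.09557304],
       [  0.        , 448.84259268, 183.83698984],
       [  0.        ,   0.        ,   1.        ]]), 'k1': -0.10291756337593672, 'R': array([[ 0.89008092, -0.45544215,  0.01812191],
       [-0.18852248, -0.40404952, -0.89509958],
       [ 0.41498823,  0.79329467, -0.44549786]]), 't': array([-408.29222049,  182.65623278, 1287.78476779])} [[ -857. 12899.     0.]
 [15616.  9875.     0.]
 [  595.  -839.     0.]
 [ -338.  -382.     0.]]
0.1
```

Run:
```python
import cv2
a=cv2.imread('pics/top0.png');b=cv2.imread('pics/side0.png')
cv2.imwrite('pics/t2.png',cv2.resize(a,(800,600),interpolation=cv2.INTER_CUBIC));cv2.imwrite('pics/s2.png',cv2.resize(b,(800,600),interpolation=cv2.INTER_CUBIC))
```

```text
(no output)
```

View pics/t2.png

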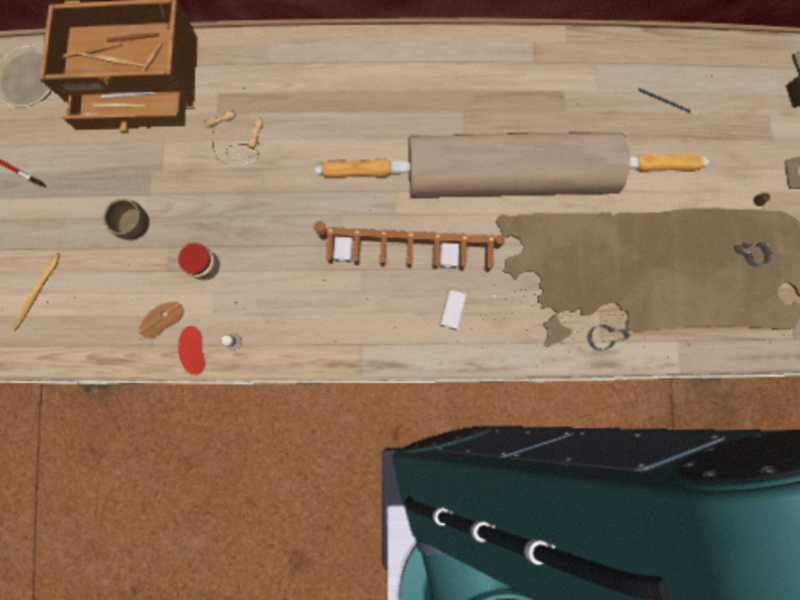

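View pics/s2.png

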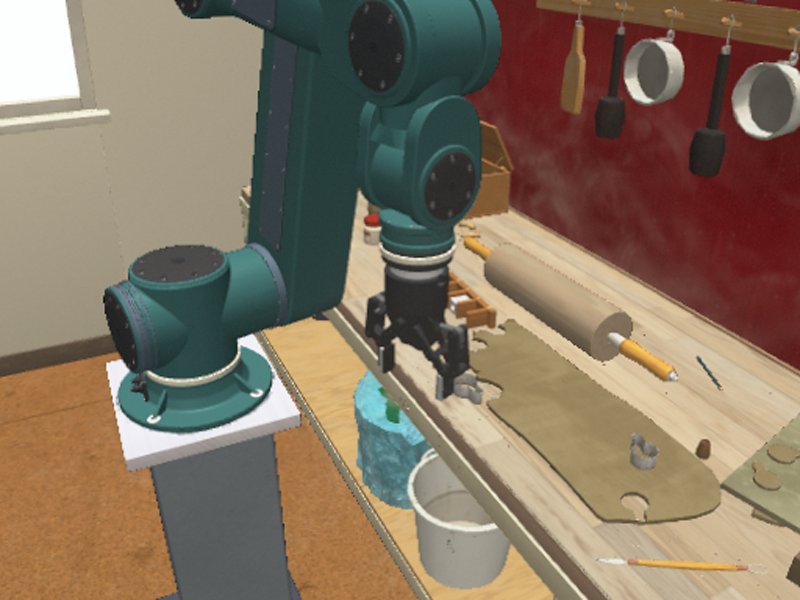

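The top view shows the rack with its knobbed tall post at the left end (320,229 in the 800-px view). The short props sit in gaps 1 and 5, and the long prop is at about (453,310), in front of gap 5. The third gap lies between the dividers at columns 383 and 409. The side view is mostly blocked by the arm. I'll measure roughly from the top view, then hover and use the wrist camera.

Run:
```python
from h import *
c=vision.get_calibration('top'); s=512/800
f=lambda p,z:print(p,onplane(c,np.array(p)*s,z).round(1).tolist())
f([(320,229)],75);f([(499,240)],42);f([(453,310)],30);f([(330,262),(357,263),(383,264),(409,265),(436,266),(463,268),(489,269)],40)
f([(230,341)],50);f([(604,337)],20);f([(195,258)],70)
w=vision.get_calibration('wrist');print(w)
print(manip.read_eef_rot())
T=np.array(w['T_tool_cam'])
R=np.diag([1,-1,-1.]); 
for R in (np.diag([1,-1,-1.]),np.array([[0,1,0],[1,0,0],[0,0,-1.]]),np.array([[0,-1,0],[-1,0,0],[0,0,-1.]])):
    for p in([430,0,330],[400,40,350]): print(kinematics.ik(p,R), R@T[:3,:3], R@T[:3,3])
```

```text
[(320, 229)] [[627.5, 270.8, 75.0]]
[(499, 240)] [[614.1, -44.6, 42.0]]
[(453, 310)] [[490.4, 39.2, 30.0]]
[(330, 262), (357, 263), (383, 264), (409, 265), (436, 266), (463, 268), (489, 269)] [[576.3, 256.4, 40.0], [574.1, 208.5, 40.0], [572.0, 162.5, 40.0], [570.0, 116.5, 40.0], [567.9, 68.7, 40.0], [564.0, 20.8, 40.0], [562.0, -25.4, 40.0]]
[(230, 341)] [[436.4, 427.8, 50.0]]
[(604, 337)] [[440.9, -232.8, 20.0]]
[(195, 258)] [[579.2, 488.7, 70.0]]
{'camera_matrix': array([[318.72744734,   0.        , 253.09873168],
       [  0.        , 318.72744734, 186.5085389 ],
       [  0.        ,   0.        ,   1.        ]]), 'k1': -0.026228520453624622, 'T_tool_cam': array([[-1.57705415e-03, -9.54761822e-01, -2.97367408e-01,
         7.60801093e+01],
       [ 9.99998709e-01, -1.59720223e-03, -1.75218944e-04,
        -9.18274613e-01],
       [-3.07663529e-04, -2.97367300e-01,  9.54763109e-01,
        -1.30935507e+02],
       [ 0.00000000e+00,  0.00000000e+00,  0.00000000e+00,
         1.00000000e+00]])}
[[ 9.21554726e-01  3.88248421e-01 -2.25678129e-04]
 [ 3.88248456e-01 -9.21554266e-01  9.
[... 980 characters left out ...]
.75218944e-04]
 [-1.57705415e-03 -9.54761822e-01 -2.97367408e-01]
 [ 3.07663529e-04  2.97367300e-01 -9.54763109e-01]] [ -0.91827461  76.08010932 130.93550741]
[ -10.88493284    4.84699801   -2.22785792   82.92514407    0.
 -100.88493284] [[-9.99998709e-01  1.59720223e-03  1.75218944e-04]
 [ 1.57705415e-03  9.54761822e-01  2.97367408e-01]
 [ 3.07663529e-04  2.97367300e-01 -9.54763109e-01]] [  0.91827461 -76.08010932 130.93550741]
[ -5.94290901   2.09557626  -2.16577389  85.73864985   0.
 -95.94290901] [[-9.99998709e-01  1.59720223e-03  1.75218944e-04]
 [ 1.57705415e-03  9.54761822e-01  2.97367408e-01]
 [ 3.07663529e-04  2.97367300e-01 -9.54763109e-01]] [  0.91827461 -76.08010932 130.93550741]
```

```bash
cat >> h.py <<'E'
def Rz(deg):
    a=np.radians(deg); c,s=np.cos(a),np.sin(a)
    return np.array([[c,-s,0],[s,c,0],[0,0,1.]])
R0=np.array([[0,1,0],[1,0,0],[0,0,-1.]])   # tool x -> world y, tool y -> world x
def wristcal():
    w=dict(vision.get_calibration('wrist'));T=np.array(w['T_tool_cam'])
    Rt=np.array(manip.read_eef_rot());p=np.array(manip.read_tool_pos())
    Rc=Rt@T[:3,:3];o=Rt@T[:3,3]+p
    w['R']=Rc.T;w['t']=-Rc.T@o;return w
E
python3 - <<'E'
from h import *
import pickle
manip.gripper_close(20)
manip.reach([440,124,200],R0)
c=wristcal(); im=save('wrist','w1.png'); pickle.dump((c,im),open('w1.pkl','wb'))
t=vision.grab_frame('top')
cv2.imwrite('pics/w1b.png',cv2.resize(im[:,:,::-1],(800,600),interpolation=cv2.INTER_CUBIC))
print(manip.read_time_s(),manip.read_tool_pos(),manip.read_force(),manip.read_opening())
E
```

```text
3.2917 [440.26945558 123.48738942 200.02290908] [-0.71255317 -0.07315825 -0.15052265] 0.0006100627543827215
```

View pics/w1b.png

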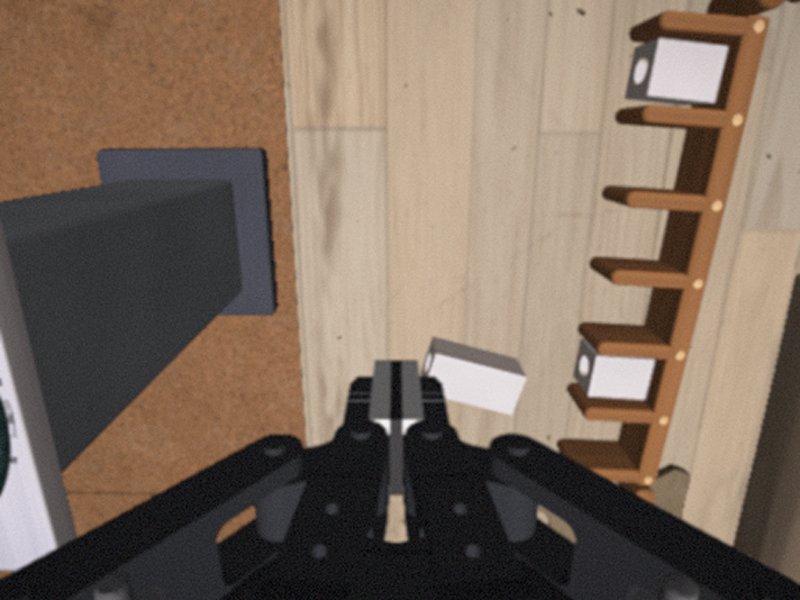

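The wrist view shows the dividers clearly. Pale dowel dots sit on the rail top above each divider, from (760,27) to (648,481), and the long prop's top face has its corner at (525,376) in view pixels. The left knuckle hides a little of the prop's near end. I'll fit the rack to the dots and the prop to its face.

```bash
cat >> h.py <<'E'
def propfit(c,im,guess,debug=None):
    """pose of long prop from its pale top face (z=30); guess = view px in raw image near the face centre"""
    v=cv2.GaussianBlur(im,(3,3),0).astype(int)
    m=((v.min(2)>185)&(v.max(2)-v.min(2)<22)).astype(np.uint8)
    n,l,st,ce=cv2.connectedComponentsWithStats(m)
    k=l[int(guess[1]),int(guess[0])]
    if k==0: k=1+np.argmin(np.hypot(*(ce[1:]-guess).T)+1e3*(st[1:,4]<80))
    cn=max(cv2.findContours((l==k).astype(np.uint8),cv2.RETR_EXTERNAL,cv2.CHAIN_APPROX_NONE)[0],key=cv2.contourArea)
    P=onplane(c,cn[:,0].astype(float),30)
    return P[:,:2],cv2.minAreaRect(P[:,:2].astype(np.float32))
E
python3 - <<'E'
from h import *
import pickle
c,im=pickle.load(open('w1.pkl','rb')); s=.64
g=cv2.cvtColor(im,cv2.COLOR_RGB2GRAY).astype(float)
P=[]
for x,y in [(760,27),(738,120),(717,205),(698,284),(680,355),(663,421),(648,481)]:
    x=int(x*s);y=int(y*s);w=g[y-5:y+6,x-5:x+6]; w=np.clip(w-np.percentile(w,85),0,None)
    yy,xx=np.mgrid[y-5:y+6,x-5:x+6];P.append([(w*xx).sum()/w.sum(),(w*yy).sum()/w.sum()])
W=onplane(c,P,40)[:,:2]
print(W.round(1).tolist(),np.linalg.norm(np.diff(W,axis=0),axis=1).round(1))
yr=np.array([144,96,48,0,-48,-96,-144]);
d=W-W.mean(0);v=(yr[:,None]*d).sum(0)/(yr@yr);print('scale',np.linalg.norm(v));v/=np.linalg.norm(v)
ex=np.array([v[1],-v[0]]);o=W.mean(0)-53*ex;print('rack',o,np.degrees(np.arctan2(ex[1],ex[0])))
print('noses',(o+np.outer(yr,v)).round(1).tolist())
P,r=propfit(c,im,(480*s,388*s));print(r)
q=((P-o)@np.c_[ex,v]);print(q.min(0),q.max(0))
hull=cv2.approxPolyDP(P.astype(np.float32)[:,None],3,True)[:,0];print(hull)
print('noses px check',onplane(c,np.array([(636,30),(620,116),(606,192),(592,265)])*s,40)[:,:2].round(1).tolist())
E
```

```text
[[634.2, 257.3], [631.4, 209.7], [628.5, 161.9], [625.5, 114.1], [622.5, 66.1], [619.5, 18.4], [616.5, -29.6]] [47.7 47.9 47.9 48.  47.8 48.1]
scale 0.9981508062011609
rack [572.55291469 117.25156131] -3.546719270679188
noses [[581.5, 261.0], [578.5, 213.1], [575.5, 165.2], [572.6, 117.3], [569.6, 69.3], [566.6, 21.4], [563.6, -26.5]]
((492.81329345703125, 40.667755126953125), (29.767549514770508, 63.503814697265625), 73.87017822265625)
[-105.6232736  -101.55110604] [-41.35239231 -60.88425339]
[[466.46567   62.704926]
 [462.5921    49.04757 ]
 [472.17523   42.045456]
 [474.5853    31.410969]
 [519.9875    20.339764]
 [525.52026   46.462914]]
noses px check [[568.3, 255.0], [565.0, 211.4], [562.0, 169.6], [558.7, 126.0]]
```

The dot spacing scales to 0.998 and the prop measures 63.5 x 29.8, so both checks pass. The rack sits at (572.6, 117.3), turned -3.5°, and the prop is at (492.8, 40.7), turned -16°. Next I'll touch the dividers with guarded descents.

```bash
cat >> h.py <<'E'
YAW=-3.547; O=np.array([572.55,117.25]); A=Rz(YAW)[:2,:2]; RT=Rz(YAW)@R0
def r2w(x,y,z): return [*(O+A@np.array([x,y])),z]
def w2r(p): return (np.array(p)[...,:2]-O)@A
E
python3 - <<'E'
from h import *
c=vision.get_calibration('top');print('pin',onplane(c,np.array([[520,195]])*.64,40))
manip.reach(r2w(12,144,80),RT)
for y in(144,96,48):
    manip.line_to(r2w(12,y,58),feed=120); f0=np.array(manip.read_force())
    for z in np.arange(56,45,-1.):
        manip.line_to(r2w(12,y,z),feed=25)
        f=np.array(manip.read_force())-f0
        if abs(f[2])>2.5: break
    manip.dwell(.15); print(y,z,(np.array(manip.read_force())-f0).round(2),manip.read_tool_pos(),manip.read_time_s())
    manip.line_to(r2w(12,y,60),feed=120)
E
```

```text
pin [[698.20737995 -86.3804967   40.        ]]
144 50.0 [-2.29 -0.66 11.27] [593.65274081 260.2788404   50.84228262] 6.4667
96 50.0 [-4.6  -1.25 10.93] [590.66211575 212.35807614  50.77701937] 9.1667
48 50.0 [-3.5  -0.94 11.8 ] [587.69998825 164.43866171  50.76431983] 11.8667
```

All three dividers touched at the expected height. Now the lateral push in stages, checking with the wrist camera.

```bash
cat >> h.py <<'E'
def look(fn=None,guess=None):
    c=wristcal(); im=vision.grab_frame('wrist')
    o=np.array(c['R'])@np.array([*guess,30.])+c['t']; k=np.array(c['camera_matrix'])@(o/o[2])
    P,r=propfit(c,im,k[:2])
    if fn: cv2.imwrite('pics/'+fn,cv2.resize(im[:,:,::-1],(800,600)))
    ang=r[2] if r[1][0]>r[1][1] else r[2]+90
    rel=(ang-YAW+90)%180-90
    print('prop rack',w2r(r[0]).round(1),'size',np.round(r[1],1),'rel ang',round(rel,1)); return w2r(r[0]),rel
E
python3 - <<'E'
from h import *
p=w2r([492.8,40.7]);print(p)
manip.reach(r2w(p[0],-124,90),RT)
manip.line_to(r2w(p[0],-124,16),feed=120); f0=np.array(manip.read_force())
manip.line_to(r2w(p[0],-60,16),feed=50)
print((np.array(manip.read_force())-f0).round(2),manip.read_time_s(),w2r(manip.read_tool_pos()))
look('w2.png',O+A@np.array([p[0],-34]))
E
```

```text
[-74.86128831 -81.33727628]
[-0.52 -0.77 -1.05] 15.1167 [-74.97514024 -60.01676559]
prop rack [-72.5 -56.5] size [0.9 0.3] rel ang 49.0
```

View pics/w2.png

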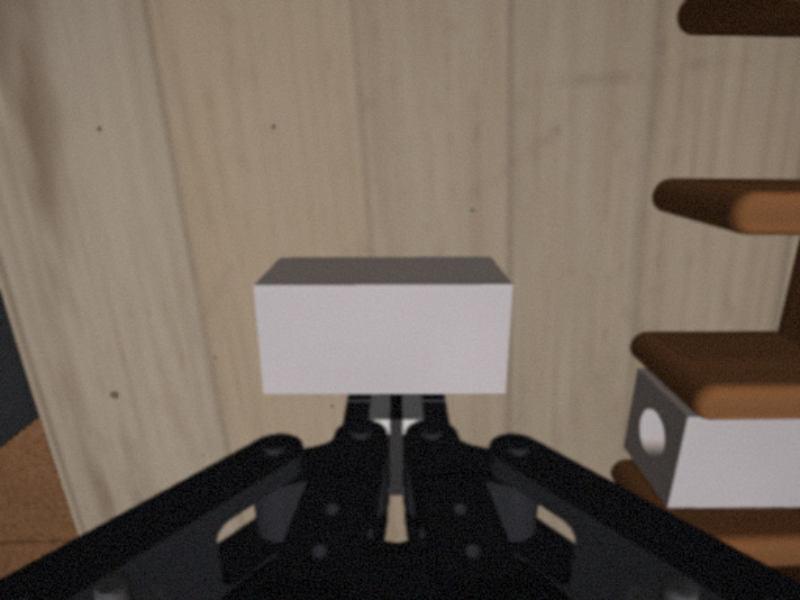

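The prop is flush on the pusher and aligned with the rack, with its top face spanning (256–512, 284–393). I'll loosen the mask threshold and push on.

```bash
sed -i 's/v.min(2)>185/v.min(2)>140/' h.py
python3 - <<'E'
from h import *
x=-74.9
look(None,O+A@np.array([x,-34]))
manip.line_to(r2w(x,-8,16),feed=50)
p,a=look('w3.png',O+A@np.array([x,18]))
print(manip.read_time_s(),w2r(manip.read_tool_pos()))
E
```

```text
prop rack [-78.5 -32.8] size [30.  63.8] rel ang 0.0
prop rack [-78.5  19.7] size [29.5 63.9] rel ang -0.1
16.4583 [-74.84429878  -8.19780364]
```

Run:
```python
from h import *
x=-74.9
manip.line_to(r2w(x,-4,16),feed=40)
manip.line_to(r2w(x,-16,16),feed=100)
manip.line_to(r2w(x,-16,60),feed=150)
manip.line_to(r2w(-60,-60,150),feed=200); manip.dwell(.1)
p,a=look('w4.png',O+A@np.array([x,24]))
import pickle; c=wristcal(); im=vision.grab_frame('wrist'); pickle.dump((c,im),open('w4.pkl','wb'))
print(manip.read_time_s())
```

```text
prop rack [-78.2  23.1] size [29.8 64.3] rel ang -0.2
18.275
```

View pics/w4.png

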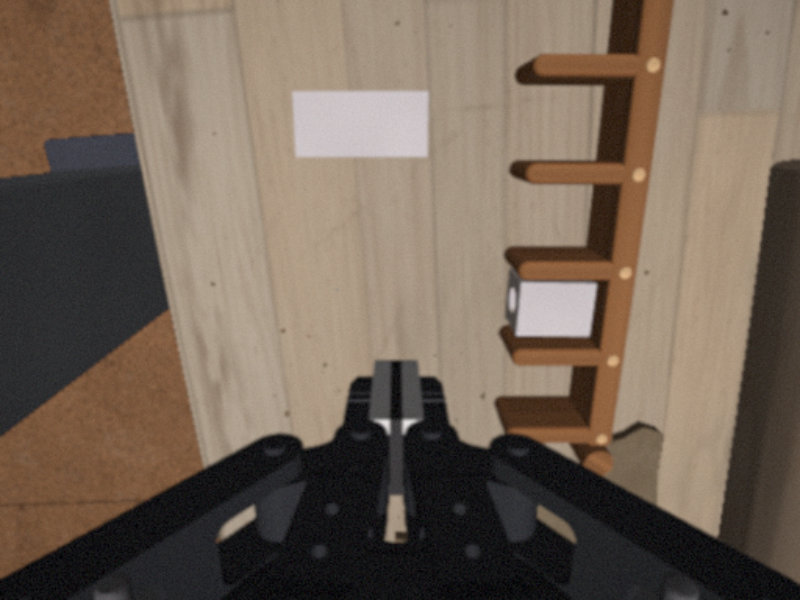

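The prop now lies in line with the gap between the dividers whose dots are at (654,65) and (639,175). I'll check that gap against the same picture, then push it end-on in stages.

Run:
```python
from h import *
import pickle
c,_=pickle.load(open('w4.pkl','rb'))
print('dots',w2r(onplane(c,np.array([[654,65],[639,175],[626,272]])*.64,40)).round(1))
py=23.3
manip.reach(r2w(-150,py,90),RT); manip.line_to(r2w(-150,py,16),feed=120); f0=np.array(manip.read_force())
manip.line_to(r2w(-88,py,16),feed=50)
print((np.array(manip.read_force())-f0).round(2),manip.read_time_s(),w2r(manip.read_tool_pos()))
p,a=look('w5.png',O+A@np.array([-40,py]))
```

```text
dots [[ 53.9  48.3]
 [ 53.7   0.2]
 [ 53.8 -47.3]]
[-1.94 -0.24 -0.21] 21.0417 [-87.99206729  23.30739827]
prop rack [-42.5  23.3] size [29.5 63.4] rel ang -0.4
```

View pics/w5.png

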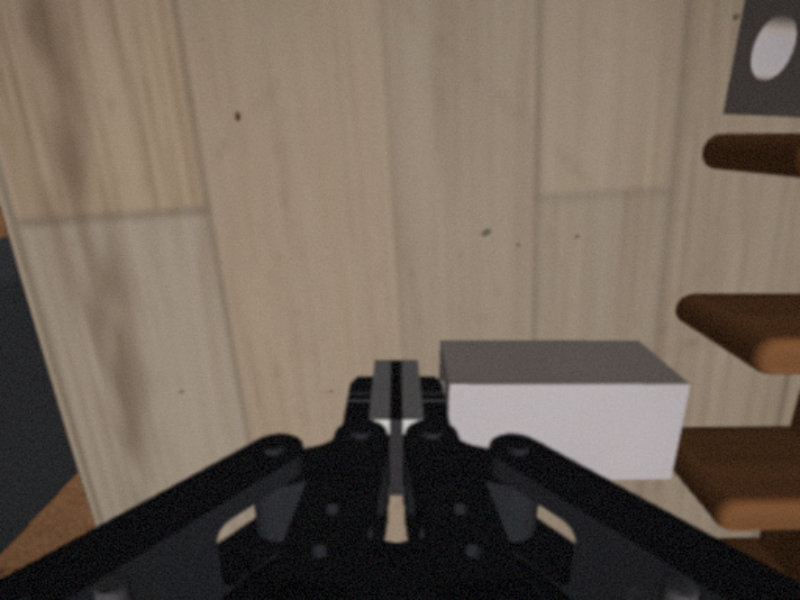

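The dots fall within 1 mm of where they should be, and the prop is straight (23.3 mm, -0.4°) with its inner end at the noses. Pushing on, guarded at the end.

Run:
```python
from h import *
py=23.6
manip.line_to(r2w(-60,py,16),feed=40)
p,a=look(None,O+A@np.array([-14,py])); f0=np.array(manip.read_force());print(f0.round(1))
if abs(a)<6 and abs(p[1]-24)<5:
    manip.line_to(r2w(-40,py,16),feed=40); print((np.array(manip.read_force())-f0).round(1))
    for x in np.arange(-39,-25,1.):
        manip.line_to(r2w(x,py,16),feed=20); f=np.array(manip.read_force())-f0
        if f[0]<-8: break
    print(x,f.round(1),w2r(manip.read_tool_pos()),manip.read_time_s())
    look(None,O+A@np.array([x+45,py]))
```

```text
prop rack [-13.9  23.6] size [29.5 63.7] rel ang -0.4
[ 0.7  1.3 -0.1]
[-0.5 -1.6 -0.9]
-30.0 [-10.1  -0.2   6.8] [-31.26455276  23.58173475] 25.1417
prop rack [13.8 23.8] size [29.4 63.3] rel ang -0.3
```

The prop is home: the rail contact shows and it reads x = 13.8. Retreating to verify.

Run:
```python
from h import *
manip.line_to(r2w(-70,23.6,16),feed=80)
manip.line_to(r2w(-80,10,150),feed=200)
manip.reach([350,-150,250],RT); manip.dwell(.3)
im=vision.grab_frame('top'); a=cv2.imread('pics/top0.png')[:,:,::-1]
C=lambda i:cv2.resize(i[130:250,90:430],None,fx=2.2,fy=2.2,interpolation=cv2.INTER_CUBIC)
cv2.imwrite('pics/end.png',np.vstack([C(np.ascontiguousarray(a)),C(im)])[:,:,::-1]); print(manip.read_time_s(),manip.read_force())
```

```text
28.275 [ 0.16035916 -0.48309462 -0.0607685 ]
```

View pics/end.png

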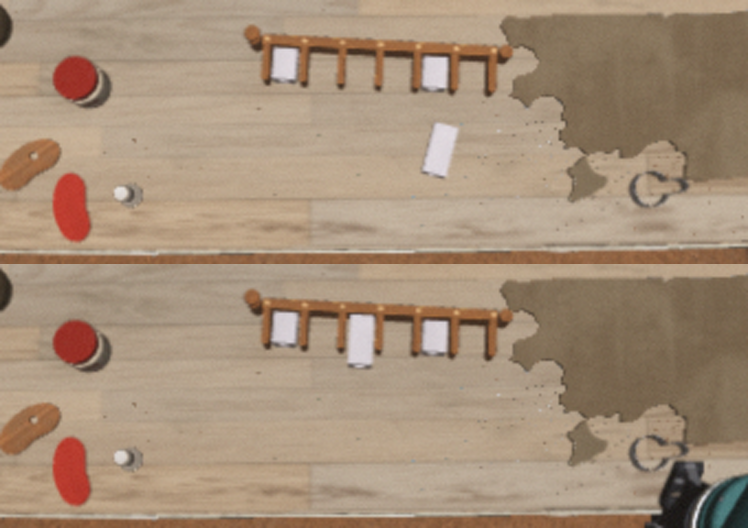

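The before and after views show the prop home in the third gap at (361,340), nothing else moved, and the arm clear at the lower right.

```bash
python3 -c "
from rig import ticket; print(ticket.finish_job())"
```

```text
the job is handed in; nothing more can be done
None
```

I touched the first three dividers in turn from the tall-post (left) end, then pushed the long prop home in the third gap (x = 13.8 mm, 0.2 mm off the centre line, 0.3° skew). The top view shows nothing else moved and the arm clear, and I handed the job in at about 28 s; no verdict came back.

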